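# Clamp a valve block in the quick-release bench vise

### The job

Clamp the aluminium valve block in the bench vise so that its brass fitting can be worked on: squeeze the quick-release lever, slide the moving jaw up until it pushes the block home and leans on it gently, with both jaws touching, let the lever go, then turn the crank clockwise until the block is held firmly, but stop as soon as it is tight because hard cranking marks the block. Leave the block sitting flat on the vise bed and square in the jaws, and do not shove the glassware and tools around it.

Things in the scene. Friction and masses are not known exactly. Their poses are not given: they have to be found in the camera images.
- vise: Grey bench vise fixed to the worktop, base plate 270 x 120 x 20 mm; origin under its middle, on the worktop. x points along the bed from the crank end to the fixed jaw, z up. The bed top is 45 mm above the worktop, 46 mm wide. The fixed jaw's face (88 mm wide, top at 94 mm) lies at x = +90 mm and looks to -x. A toothed rack of 11 mm pitch runs along the bed's +y side.
- release_grip (a point): Squeeze point on top of the sliding carriage (which carries screw, crank and moving jaw), 132 mm above the worktop, axes as the vise. A fixed upright steel lug 9 mm thick, 30 mm long has its outer face 23 mm towards -y, top at 140 mm; the lever's bar is on the +y side. Pinch both from above, closing along the vise's y. The housing below is 62 mm wide and reaches 98 mm up.
- lever_bar (a point): Middle of the release lever's round top bar (11 mm thick, 33 mm along the vise), 132 mm above the worktop, 27 mm from release_grip towards +y. 55 mm over bar and lug; squeezed home the bar has moved 12 mm towards the lug (43 mm over both, their middle then 1 mm to the -y side of release_grip). The lug does not yield.
- release_lever (a joint): Angle of the spring-loaded release lever, rad: 0 let go, tooth in the rack (locked); 0.22 squeezed home, which takes 5 to 8 N at the bar. Above 0.11 the tooth is clear and the carriage slides freely. About 0.1 when let go: the tooth rides on top of a rack tooth and drops in when the carriage shifts by up to half a pitch or the crank is turned.
- carriage (a joint): how far the carriage has slid towards the fixed jaw, m, 0 (fully back) to 0.085; sliding friction 2 N. Let go, it can settle up to 5 mm either way as the tooth finds a gap, and is then locked but for some 3 mm of play; if the tooth was left on top it backs off up to 10 mm as the crank is turned, then holds. A push of more than 20 N on the block while sliding would be rough.
- jaw_front (a point): centre of the front face of the moving jaw's steel plate (88 x 46 mm, looks along +x of the vise), 70 mm above the worktop, top edge 94 mm. The plate is backed by rubber that gives 1 mm per 20 N for the first 1.2 mm, then is solid.
- jaw_face: the same steel face plate of the moving jaw, carried by the carriage; its front face and centre are given by point jaw_front; axes as the vise.
- crank_grip (a point): Middle of the crank's free-spinning grey handle (15 mm thick, 60 mm long along the vise's x, 24 mm of it beyond this point to -x), at the carriage's outer end. It circles at 40 mm radius round the screw axis, which runs along the vise's x at y = 0, 80 mm above the worktop. Can be pinched from above, fingers closing along the vise's y, and led round with the gripper kept pointing down.
- crank (a joint): Crank angle, rad, 0 (fully back) to 7.4; the handle lies at y = 40 mm x cos, height 80 mm + 40 mm x sin of it. Grows clockwise as seen from the crank end; moves the jaw 24 mm a turn ahead of the carriage. Free turning takes 1 to 5 N at the handle; each 10 N of clamping adds 1 N. It first takes up play, and stays where left. Meanwhile the carriage may back off up to 10 mm.
- valve_block: loose aluminium valve block, 42 mm along the vise, 60 mm across, 50 mm tall, 0.3 to 0.55 kg, with a brass fitting 20 mm high on top; stands on the vise bed, a few mm short of the fixed jaw and not quite square; origin at the centre of its underside, its x axis roughly along the vise's x. Some 20 to 50 N hold it firmly, 80 N mark it.
- vial0: glass vial with black cap, 25 mm across, 55 mm tall; bystander
- vial1: same as vial0; bystander
- vial2: same as vial0; bystander
- beaker: glass beaker, 70 mm across, 90 mm tall; bystander
- wrench: steel wrench lying on the worktop; bystander
- screwdriver: screwdriver lying on the worktop; bystander
- solvent: amber solvent bottle, 70 mm across, 160 mm tall; bystander
Not all that is in view belongs to the job. There is more than one size of the valve_block; the one meant has the size given above.

How it is judged (in metres and radians):
On the way, in this order (a step that is already met when the one before it is completed fails the run):
1. with the release lever squeezed, the moving jaw is slid up to the block (jaw faces no more than 46 mm apart, 4 mm over the block's width) and leans on it with more than 3 N (value of joint release_lever above 0.11 rad and x of jaw_front in the frame of vise above 0.044 m and contact force between jaw_face and valve_block above 3 N), for 0.1 s.
2. the lever is let go (tooth resting on or in the rack) with the jaw still within 12 mm of closing on the block (value of joint release_lever below 0.108 rad and x of jaw_front in the frame of vise above 0.036 m), for 0.2 s.
3. the crank is turned until the jaw presses the block with more than 15 N (contact force between jaw_face and valve_block above 15 N and value of joint release_lever below 0.04 rad and value of joint crank above 0.35 rad), for 0.3 s.
At the end, for the whole second after the job is handed in: The valve block is clamped between both jaws with more than 15 N, flat on the bed (within 4 mm and 0.05 rad) and square to the jaws (within 0.05 rad), lever let go with its tooth in the rack (below 0.04 rad), everything at rest (contact force between jaw_face and valve_block above 15 N and value of joint release_lever below 0.04 rad and angle between the x axis of valve_block and the x axis of vise, either way round below 0.05 rad and angle between valve_block's own z axis and vertical below 0.05 rad and z of valve_block in the frame of vise between 0.041 and 0.049 m and linear speed of valve_block below 0.01 m/s and velocity of joint crank below 0.1 rad/s); the robot touches nothing.
It fails at once if the jaw is pushed against the block with more than 20 N while the lever is squeezed (contact force between jaw_face and valve_block above 20 N and value of joint release_lever above 0.11 rad).
It fails at once if the block is squeezed with more than 80 N (contact force between jaw_face and valve_block above 80 N).
It fails at once if a vial, the beaker, a tool or the bottle is moved more than 30 mm (distance of any of vial0, vial1, vial2, beaker, wrench, screwdriver, solvent from where it was at the start of the episode above 0.03 m).
It also fails if it takes over 64 s, if anything falls off the work surface, if the arm or the gripper's body presses on something with over 40 N, if the wrist force passes 120 N, or if a joint passes its speed limit or range.

### The arm

A 7-joint arm with a two-finger parallel gripper is mounted at the origin on the work surface. World frame = base frame: x ahead of the robot, y to its left, z up, the work surface at z = 0. Lengths are in mm, angles in rad, forces in N, time in s.
With the tool pointing down it reaches from about 400 to 875 mm from the base axis. Payload 4.4 kg.
Tool frame: the origin (TCP) lies between the finger pads; the fingertips stand ctrl.tip_reach ahead of it and the grasp point (between the pads) lies 8 mm behind it (ctrl.tip_reach is the distance from the TCP to the fingertips, in mm); z points along the fingers, y is the direction in which the jaws open and shut (so a half turn about z gives the same grasp; the last joint's range is limited). The gripper opens to 85 mm and grips with 20 to 120 N. Pads are 22 mm wide; open, the fingers measure 114 mm over their backs; the gripper's body (76 mm by 85 mm) begins 54 mm behind the grasp point. The pads swing forward as they close: fully open they stand 13 mm farther back than shut.
Start: joints at [1.165, 0.628, 0.038, 1.517, -0.027, 0.996, -0.02], TCP at [216.672, -612.839, 242.313] pointing down, gripper open.
Joint ranges: [-3.06, 3.06], [-0.37, 2.12], [-1.25, 1.32], [0.18, 2.47], [-1.1, 4.24], [0.23, 1.98], [-2.94, 2.94]. Speed limits (rad/s): [2.57, 2.57, 3.14, 3.14, 3.14, 3.14, 3.14].

### API

Orientations are given as [roll, pitch, yaw] about the fixed x, y, z axes, in that order (R = Rz(yaw) Ry(pitch) Rx(roll)).
In Python, from cell import status, viewer, order, ctrl gives the robot as it stands.
- The arm moves only by the tool play_rows, never from a script. Its argument "series" is a list of rows, each a list of 5 numbers: the shift along the tool's x, y, z in cm, then the turn about the tool's z in degrees, then the closure, from 0 (fully open) to 1 (shut). In form: [[x, y, z, yaw, gripper], ...]. A call has 1 to 8 rows; each row is the pose to reach, as a shift and turn from the pose commanded when the call began, along the tool's axes at that moment; what a row does not reach only later rows make up. A row lasts 1/10 s, in which the tool goes at most 50 mm and 8.59 degrees, less where a joint would pass 70% of its speed; a pose out of reach is approached as far as the arm can. A call with a gripper value outside its range is refused whole. The fingers move at their own pace and stop on an object; the grip force is fixed at half the most. Time passes only in rows, so rows that repeat a pose let the fingers close. It gives the time, the measured TCP pose, the force and the opening at its end, in the units of the state.
- status.read_state(): the state, without advancing time (a new reading comes with each control period).
- viewer.get_image(name): name is "side" or "top"; returns a dict with "img" (384x512x3 uint8, red, green, blue), "vfov" (degrees; the focal length in pixels is half the picture's height over the tangent of half this angle, whatever the lens; pixels are square), "cx", "cy" (the principal point, pixels), "dist_coeffs" ([k1, k2, p1, p2, k3] as OpenCV has them; the pictures are not rectified), "rvec" (rotation vector, rad) and "tvec" (3), from world to camera coordinates, as OpenCV has them. Camera axes: x right, y down, z forward; pixel columns grow to the right and rows downward; lengths in mm; the calibration is good to about 2 mm. A picture is of the moment at which its call begins. There is no depth.
- order.finish_job(): hands the job in, once; it reports no verdict.
The state is a dict: "clock": time; "qpos": joint angles; "qd": joint speeds; "tau": joint torques, N m; "eef_pos": TCP position; "tool_rot": TCP orientation; "force": force on the tool from outside, world axes, zero at the start; "torque": the same for the moment, N m; "width": finger opening in mm.
Only numpy, scipy, OpenCV 4.12 (cv2) and the standard library are available. Lean on these libraries where they do the work, as an engineer would, in place of code of your own. Each camera call takes 0.05 s, during which the arm holds its last target. There are 200 camera calls.

## Working session

There is one attempt and no reset: what is moved stays moved. The work goes in short steps, Python scripts to look and compute and a tool call to move; the robot and the scene stay as the last step left them, time stands still between calls to the robot, and variables do not carry over. Pictures are saved under pics/ and viewed, about 8 in all and at most 12, crops included, and the job is handed in when it is done.

Besides the shell and the picture viewer there is one more tool, called after "Emit:" as a command line: name --pt "numbers of a row" for each row, then --argument value for the rest. play_rows: Moves the arm, as the interface text tells. Its arguments: {"type":"object","properties":{"series":{"type":"array","items":{"type":"array","items":{"type":"number"}}}},"required":["series"]}

```bash
mkdir -p pics; ls; cat > h.py <<'E'
import numpy as np, cv2
from cell import status, viewer, order, ctrl
def cam(name):
    d=viewer.get_image(name); h,w=d['img'].shape[:2]
    f=h/2/np.tan(np.radians(d['vfov'])/2)
    d['K']=np.array([[f,0,d['cx']],[0,f,d['cy']],[0,0,1]]); d['D']=np.array(d['dist_coeffs'],float)
    d['R']=cv2.Rodrigues(np.array(d['rvec'],float))[0]; d['t']=np.array(d['tvec'],float).ravel(); return d
def save(d,fn,crop=None,s=1):
    im=d['img'][:,:,::-1]
    if crop: x0,y0,x1,y1=crop; im=im[y0:y1,x0:x1]
    cv2.imwrite('pics/'+fn,cv2.resize(im,None,fx=s,fy=s,interpolation=cv2.INTER_CUBIC))
def proj(d,P): return cv2.projectPoints(np.array(P,float).reshape(-1,1,3),np.array(d['rvec'],float),d['t'],d['K'],d['D'])[0].reshape(-1,2)
def atz(d,uv,z):
    n=cv2.undistortPoints(np.array(uv,float).reshape(-1,1,2),d['K'],d['D']).reshape(-1,2)
    r=np.c_[n,np.ones(len(n))]@d['R']; c=-d['R'].T@d['t']
    return c+r*((z-c[2])/r[:,2])[:,None]
E
python3 - <<'E'
from h import *
s=status.read_state(); print(s, ctrl.tip_reach)
a=cam('top');b=cam('side')
save(a,'top0.png',None,1.5);save(b,'side0.png',None,1.5)
for d in(a,b):print(-d['R'].T@d['t'],d['R'],d['vfov'])
E
```

```text
pics
{'clock': 0.0, 'qpos': array([ 1.1651966 ,  0.62935936,  0.03845149,  1.51838356, -0.02697688,
        0.99630935, -0.0199956 ]), 'qd': array([-5.73791976e-04,  7.52748484e-04,  2.09333652e-04,  5.65540525e-04,
        2.33074352e-05, -9.80058582e-04,  6.45878843e-04]), 'tau': array([-1.36157455e-04, -5.63412452e+01,  1.22622035e+00, -1.93450338e+01,
        1.10099983e-02,  1.06691674e-02, -3.23271586e-06]), 'eef_pos': array([ 216.45357956, -612.24605173,  241.3757082 ]), 'tool_rot': array([-3.13965199e+00,  5.17585755e-05,  3.39808695e-01]), 'force': array([-0.15798006,  0.02373857, -0.2226699 ]), 'torque': array([-0.00275022, -0.02293798, -0.00734817]), 'width': 85.38525300368424} 11.0
[ 451.04340842   -6.03216727 1346.17437637] [[-0.00876082 -0.99992689 -0.00833454]
 [-0.99739647  0.00933466 -0.07150626]
 [ 0.07157883  0.00768639 -0.99740533]] 46.979400745398465
[ 474.22028992  813.24969548 1022.80154468] [[-0.99635814 -0.08522696 -0.00261047]
 [-0.06126759  0.73687882 -0.67324281]
 [ 0.05930204 -0.67063102 -0.73941687]] 46.812650311393185
```

View pics/top0.png

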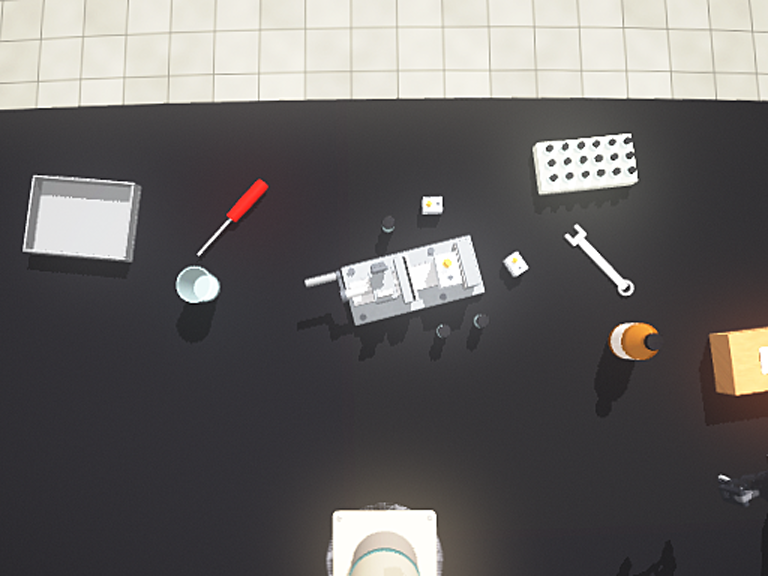

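View pics/side0.png

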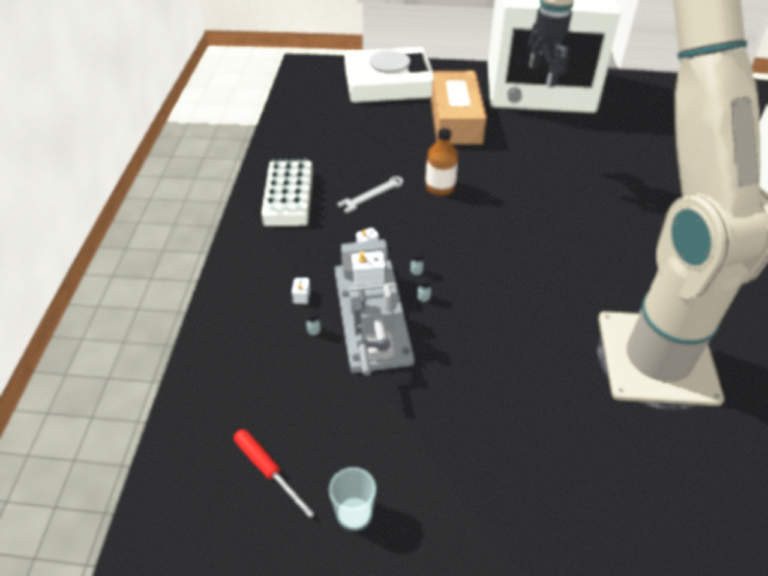

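Top view: the vise spans about (345,268)–(482,290), with the crank to the left at (305,283). Three white blocks carry a brass fitting: one on the vise bed at (445,267), and smaller ones at (432,205) and (515,264) on the worktop. The one on the bed is larger and stands where described. I'll confirm with a crop and fit the vise pose.

```bash
python3 - <<'E'
from h import *
a=cam('top');b=cam('side')
A=cv2.resize(a['img'][145:230,195:335,::-1],None,fx=5.7,fy=5.7,interpolation=cv2.INTER_CUBIC)
cv2.imwrite('pics/topc.png',A)
save(b,'sidec.png',(195,140,300,260),5)
E
```

```text
(no output)
```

View pics/topc.png

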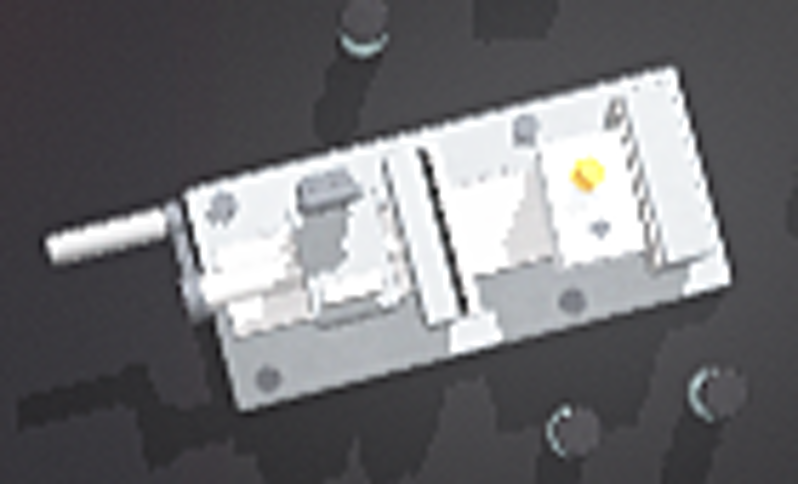

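View pics/sidec.png

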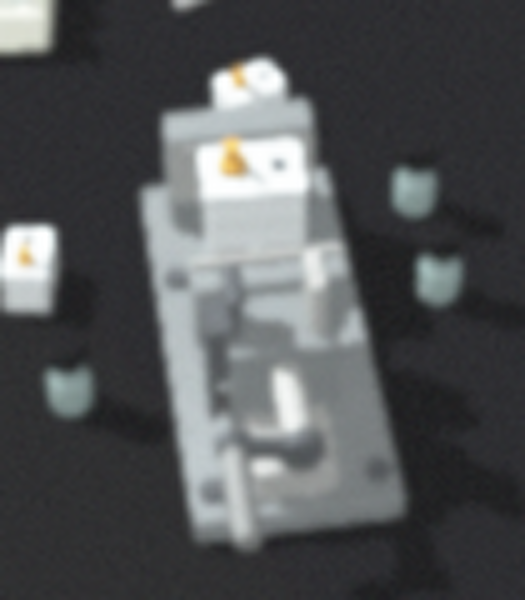

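```bash
cat >> h.py <<'E'
def toV(P,v):
    c,s=np.cos(v[2]),np.sin(v[2]); P=np.atleast_2d(P); q=P[:,:2]-v[:2]
    return np.c_[q@[c,s],q@[-s,c],P[:,2]]
def toW(P,v):
    c,s=np.cos(v[2]),np.sin(v[2]); P=np.atleast_2d(P)
    return np.c_[v[0]+P[:,0]*c-P[:,1]*s,v[1]+P[:,0]*s+P[:,1]*c,P[:,2]]
E
python3 - <<'E'
from h import *
from scipy.optimize import least_squares
a=cam('top');b=cam('side')
C=np.array([[-135,60,20],[135,60,20],[135,-60,20],[-135,-60,20]])
ta=lambda p: np.array(p,float)/5.7+[195,145]-0.4
tb=lambda p: np.array(p,float)/5+[195,140]-0.4
ua=ta([[186,188],[678,67],[733,286],[240,410]])
ub=tb([[196,530],[145,190],[327,170],[405,507]])   # side
w=np.zeros(3)
w0=atz(a,ua,20);print(w0.round(1), np.linalg.norm(np.diff(w0,axis=0),axis=1))
def f(v,use):
    r=[]
    if 'a' in use:r.append((proj(a,toW(C,v))-ua).ravel())
    if 'b' in use:r.append((proj(b,toW(C,v))-ub).ravel())
    return np.concatenate(r)
for u in('a','b','ab'):
    s=least_squares(f,[w0[:,0].mean(),w0[:,1].mean(),-1.4],args=(u,));print(u,s.x,s.fun.round(1))
v=s.x
for n,d,t in(('a',a,ta),('b',b,tb)):
  if n=='a': pts={'jawfront_hi':(424,150,94),'jawfront_lo':(466,310,94),'fixjaw_hi':(622,100,94),'fixjaw_lo':(662,265,94),'lever':(325,188,137),'lug_l':(318,300,140),'lug_r':(385,285,140),'hand_end':(50,247,80),'hand_in':(165,222,80),'bl1':(540,145,95),'bl2':(610,132,95),'bl3':(648,250,95),'bl4':(562,265,95)}
  else: pts={'jaw_l':(190,262,94),'jaw_r':(340,243,94),'hand_end':(250,545,80),'handin':(232,445,80),'lever':(217,300,132),'lug':(315,255,140),'bl1':(197,145,95),'bl2':(305,138,95),'bl3':(305,190,95),'bl4':(203,197,95)}
  for k,p in pts.items(): print(n,k,toV(atz(d,[t(p[:2])],p[2]),v).round(1))
E
```

```text
[[ 591.3   80.3   20. ]
 [ 653.5 -181.6   20. ]
 [ 536.6 -208.5   20. ]
 [ 473.6   52.4   20. ]] [269.20279608 120.01011284 268.36246788]
a [563.73602817 -64.37241173  -1.33668585] [-0.2  0.2  0.   0.   0.4 -0.  -0.2 -0.2]
b [562.15861576 -56.06949843  -1.33759856] [-0.3  0.1 -0.3  0.1  0.4  0.2  0.2 -0.4]
ab [563.04308468 -61.27155998  -1.33719407] [-1.2  0.4 -1.   0.3 -0.7  0.2 -1.3  0.1 -0.4 -1.4 -0.4 -1.   0.2 -1.
  0.  -1.9]
a jawfront_hi [[-8.1 41.4 94. ]]
a jawfront_lo [[ -7.3 -41.4  94. ]]
a fixjaw_hi [[94.4 42.  94. ]]
a fixjaw_lo [[ 93.1 -43.2  94. ]]
a lever [[-61.5  30.3 137. ]]
a lug_l [[-77.7 -21.7 140. ]]
a lug_r [[-44.8 -22.4 140. ]]
a hand_end [[-202.7   40.6   80. ]]
a hand_in [[-143.2   38.9   80. ]]
a bl1 [[48.7 29.8 95. ]]
a bl2 [[84.4 27.7 95. ]]
a bl3 [[ 88.1 -34.3  95. ]]
a bl4 [[ 44.6 -31.2  95. ]]
b jaw_l [[-5.5 44.  94. ]]
b jaw_r [[ -3.6 -43.4  94. ]]
b hand_end [[-197.4   36.1   80. ]]
b handin [[-130.3   36.7   80. ]]
b lever [[-71.1  35.9 132. ]]
b lug [[-53.4 -20.5 140. ]]
b bl1 [[88.6 28.5 95. ]]
b bl2 [[ 84.8 -36.7  95. ]]
b bl3 [[ 41.1 -29.9  95. ]]
b bl4 [[44.4 30.3 95. ]]
```

Block check: the bed block measures about 42 × 61 mm at a height of 95 mm, so it is the one meant. The other two are about half that size. The vise pose comes from the top camera; its fixed jaw falls at x=90, as it should. The side fit fails that check because I picked the corners wrongly. Next I'll work out the approach.

```bash
cat >> h.py <<'E'
V=np.array([563.7,-64.4,-1.337])
from scipy.spatial.transform import Rotation as Ro
def go(pv,yaw=V[2]+np.pi):
    "shift for TCP to vise-frame point pv (mm)"
    s=status.read_state(); R=Ro.from_euler('xyz',s['tool_rot']).as_matrix()
    d=R.T@(toW(pv,V)[0]-s['eef_pos'])/10
    dy=(yaw-s['tool_rot'][2]+np.pi)%(2*np.pi)-np.pi
    print('shift cm',d.round(2),'turn deg',round(-np.degrees(dy),1))
def st():
    s=status.read_state(); p=toV(s['eef_pos'],V)[0]; c,n=np.cos(V[2]),np.sin(V[2]); F=s['force']
    print('t',round(s['clock'],2),'tcpV',p.round(1),'rot',s['tool_rot'].round(3),'F_vise',np.round([F[0]*c+F[1]*n,-F[0]*n+F[1]*c,F[2]],1),'w',round(s['width'],1),'q',s['qpos'].round(2))
E
python3 -c "
from h import *
go([-64,0,240]);st()
print(toW([-64,0,240],V))"
```

```text
shift cm [ 51.67 -46.49   0.23] turn deg -83.9
t 0.3 tcpV [ 452.9 -464.7  242. ] rot [-3.141 -0.     0.34 ] F_vise [-0.1 -0.2 -0. ] w 85.3 q [ 1.17  0.63  0.04  1.52 -0.03  1.   -0.02]
[[548.87297743  -2.14119017 240.        ]]
```

Emit:
play_rows --pt "3.7 -3.3 0 -8 0" --pt "7.4 -6.6 0 -16 0" --pt "11.1 -10 0 -24 0" --pt "14.8 -13.3 0 -32 0" --pt "18.5 -16.6 0 -40 0" --pt "22.2 -20 0 -48 0" --pt "25.9 -23.3 0 -56 0" --pt "29.6 -26.6 0 -64 0"

```text
clock: 1.1
eef_pos: [407.8, -261.7, 242.7]
tool_rot: [3.141, 0.001, 1.462]
force: [1.3, 0.1, -0.2]
width: 85.1
```

```bash
python3 -c "
from h import *
go([-64,0,230]);st()"
```

```text
shift cm [27.33 11.21  1.26] turn deg -19.6
t 1.1 tcpV [ 155.8 -197.3  242.7] rot [3.141e+00 1.000e-03 1.462e+00] F_vise [ 0.2  1.3 -0.2] w 85.1 q [ 0.73  0.41 -0.3   1.96  0.17  0.8   0.23]
```

Emit:
play_rows --pt "4 1.6 0 -8 0" --pt "8 3.2 0 -16 0" --pt "12 4.9 0 -19.6 0" --pt "16 6.5 0 -19.6 0" --pt "20 8.2 0 -19.6 0" --pt "24 9.8 0.5 -19.6 0" --pt "26.9 11.0 1 -19.6 0" --pt "26.9 11.0 1 -19.6 0"

```text
clock: 1.9
eef_pos: [548.6, -2.8, 232.1]
tool_rot: [3.139, -0.003, 1.806]
force: [-1.0, 0.3, 0.8]
width: 85.3
```

```bash
python3 - <<'E'
from h import *
go([-64,0,190]);st()
a=cam('top'); b=cam('side'); save(b,'side1.png',(170,100,330,260),3.7)
E
```

```text
shift cm [0.04 0.03 4.21] turn deg 0.1
t 1.9 tcpV [-63.4  -0.4 232.1] rot [ 3.139e+00 -3.000e-03  1.806e+00] F_vise [-0.5 -0.9  0.8] w 85.3 q [ 0.23  0.52 -0.4   1.81  0.25  0.86 -0.06]
```

View pics/side1.png

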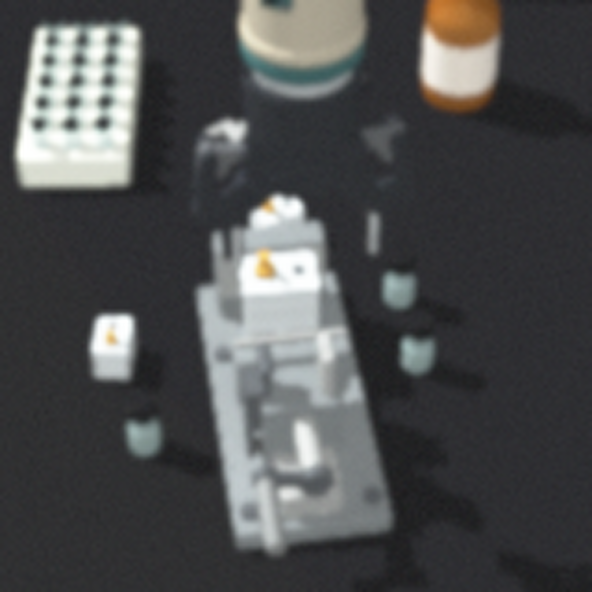

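The side view shows the open gripper above the carriage, with the fingers at (220,270) and (373,240) on either side of the lever (252,365) and lug (328,350). The way down is clear.

Emit:
play_rows --pt "0 0 3 0 0" --pt "0 0 6 0 0" --pt "0 0 8.5 0 0" --pt "0 0 10 0 0" --pt "0 0 10.8 0 0" --pt "0 0 10.8 0 0"

```text
clock: 2.6
eef_pos: [546.2, -10.1, 123.7]
tool_rot: [-3.14, 0.0, 1.797]
force: [-0.1, 0.4, -0.5]
width: 85.4
```

```bash
python3 - <<'E'
from h import *
go([-64,-1,124]);st()
b=cam('side'); a=cam('top');I=np.hstack([cv2.resize(d['img'][y0:y1,x0:x1,::-1],(390,390),interpolation=cv2.INTER_CUBIC) for d,(x0,y0,x1,y1) in((a,(200,140,300,240)),(b,(195,140,295,240)))]);cv2.imwrite('pics/c2.png',I)
E
```

```text
shift cm [ 0.72  0.34 -0.03] turn deg -0.4
t 2.6 tcpV [-56.9  -4.5 123.7] rot [-3.14   0.     1.797] F_vise [-0.4 -0.  -0.5] w 85.4 q [ 0.18  0.66 -0.33  1.91  0.35  0.62 -0.14]
```

View pics/c2.png

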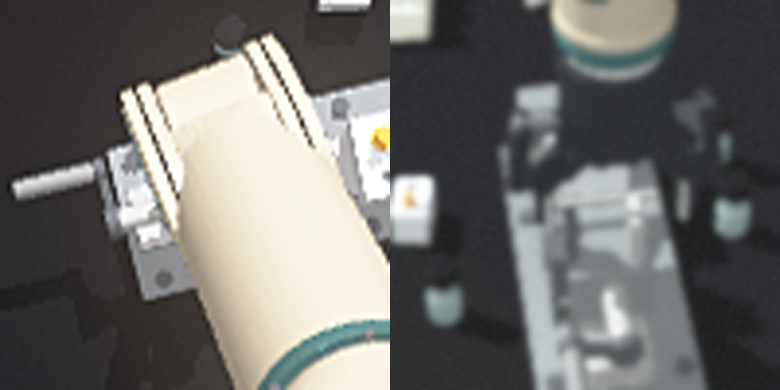

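```bash
python3 - <<'E'
from h import *
b=cam('side'); 
def q(n,P):
    p=proj(b,toW(P,V)); print(n,((p-[195,140])*3.9+[390,0]).round(0).tolist())
q('bar ends',[[-80.5,27,132],[-47.5,27,132]])
q('lug top outer ends',[[-79,-23,140],[-49,-23,140]])
q('fixed jaw top face edge',[[90,44,94],[90,-44,94]])
q('base corners near',[[-135,60,20],[-135,-60,20]])
q('tips',[[-57,-4.5+42,120],[-57,-4.5-42,120]])
E
```

```text
bar ends [[572.0, 238.0], [566.0, 203.0]]
lug top outer ends [[643.0, 220.0], [636.0, 189.0]]
fixed jaw top face edge [[522.0, 111.0], [634.0, 99.0]]
base corners near [[539.0, 403.0], [704.0, 383.0]]
tips [[553.0, 226.0], [670.0, 213.0]]
```

The projections match the picture: lug top at (632,193)–(645,225) and the bar beside it. I'll correct by 7 mm in x and 3 mm in y, then squeeze.

Emit:
play_rows --pt "0.35 0.2 0.1 -0.4 0" --pt "0.7 0.35 0.3 -0.4 0" --pt "0.7 0.35 0.3 -0.4 0" --pt "0.7 0.35 0.3 -0.4 0.2" --pt "0.7 0.35 0.3 -0.4 0.3" --pt "0.7 0.35 0.3 -0.4 0.4" --pt "0.7 0.35 0.3 -0.4 0.4"

```text
clock: 3.45
eef_pos: [551.2, -0.5, 122.4]
tool_rot: [3.136, 0.0, 1.806]
force: [4.5, 1.0, 4.2]
width: 51.4
```

```bash
python3 -c "
from h import *
go([-64,-1,121]);st()"
```

```text
shift cm [-0.11 -0.37  0.14] turn deg 0.1
t 3.45 tcpV [-65.1   2.6 122.4] rot [3.136 0.    1.806] F_vise [0.1 4.6 4.2] w 51.4 q [ 0.16  0.67 -0.33  1.9   0.35  0.62 -0.15]
```

Emit:
play_rows --pt "0 -0.1 0 0 0.45" --pt "0 -0.2 0 0 0.5" --pt "0 -0.2 0 0 0.55" --pt "0 -0.2 0 0 0.55" --pt "0 -0.2 0 0 0.55"

```text
clock: 3.95
eef_pos: [546.9, -1.6, 122.3]
tool_rot: [3.141, 0.001, 1.806]
force: [-1.0, 0.7, 9.3]
width: 41.5
```

```bash
python3 -c "
from h import *
go([-64,-1,121]);st()"
```

```text
shift cm [-0.1   0.08  0.13] turn deg 0.1
t 3.95 tcpV [-65.   -1.8 122.3] rot [3.141e+00 1.000e-03 1.806e+00] F_vise [-1.  -0.8  9.3] w 41.5 q [ 0.17  0.67 -0.33  1.91  0.35  0.62 -0.15]
```

Squeezed home: 41.5 mm opening against 43 nominal, with little sideways force. Now slide towards the block, free travel first.

Emit:
play_rows --pt "-0.4 0 0 0 0.55" --pt "-1 0 0 0 0.55" --pt "-1.7 0 0 0 0.55" --pt "-2.4 0 0 0 0.55" --pt "-3.1 0 0 0 0.55" --pt "-3.7 0 0 0 0.55" --pt "-4 0 0 0 0.55" --pt "-4 0 0 0 0.55"

```text
clock: 4.75
eef_pos: [556.5, -40.9, 122.3]
tool_rot: [3.141, 0.001, 1.806]
force: [0.2, -1.0, 8.7]
width: 41.5
```

```bash
python3 - <<'E'
from h import *
st()
a=cam('top');b=cam('side');I=np.hstack([cv2.resize(d['img'][y0:y1,x0:x1,::-1],(390,390),interpolation=cv2.INTER_CUBIC) for d,(x0,y0,x1,y1) in((a,(240,140,340,240)),(b,(195,140,295,240)))]);cv2.imwrite('pics/c3.png',I)
E
```

```text
t 4.75 tcpV [-24.5  -1.5 122.3] rot [3.141e+00 1.000e-03 1.806e+00] F_vise [ 1.  -0.   8.7] w 41.5 q [ 0.24  0.68 -0.34  1.88  0.36  0.64 -0.08]
```

View pics/c3.png

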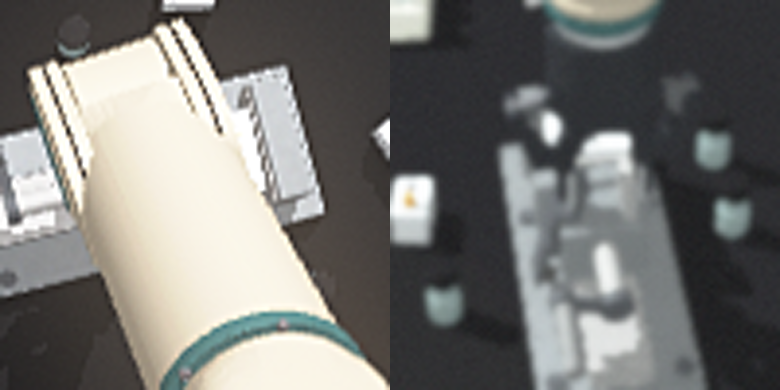

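The picture shows the carriage following by 40 mm, with the lever still pinched. From here I go slowly and watch the force (x along the vise).

Emit:
play_rows --pt "-0.2 0 0 0 0.55" --pt "-0.4 0 0 0 0.55" --pt "-0.6 0 0 0 0.55" --pt "-0.8 0 0 0 0.55" --pt "-1.0 0 0 0 0.55" --pt "-1.1 0 0 0 0.55" --pt "-1.2 0 0 0 0.55"

```text
clock: 5.55
eef_pos: [558.7, -49.9, 122.3]
tool_rot: [3.141, -0.002, 1.807]
force: [-2.4, 5.1, 10.4]
width: 41.3
```

```bash
python3 -c "
from h import *
st()"
```

```text
t 5.55 tcpV [-15.3  -1.5 122.3] rot [ 3.141e+00 -2.000e-03  1.807e+00] F_vise [-5.5 -1.2 10.4] w 41.3 q [ 0.26  0.68 -0.34  1.87  0.35  0.65 -0.06]
```

Emit:
play_rows --pt "-0.1 0 0 0 0.55" --pt "-0.2 0 0 0 0.55" --pt "-0.3 0 0 0 0.55" --pt "-0.3 0 0 0 0.55"

```text
clock: 5.95
eef_pos: [559.1, -51.1, 122.3]
tool_rot: [3.141, -0.004, 1.808]
force: [-3.3, 8.1, 10.8]
width: 41.5
```

```bash
python3 -c "
from h import *
st()"
```

```text
t 5.95 tcpV [-14.   -1.4 122.3] rot [ 3.141 -0.004  1.808] F_vise [-8.7 -1.3 10.8] w 41.5 q [ 0.27  0.69 -0.34  1.87  0.35  0.65 -0.05]
```

Emit:
play_rows --pt "-0.1 0 0 0 0.55" --pt "-0.2 0 0 0 0.55" --pt "-0.2 0 0 0 0.55" --pt "-0.2 0 0 0 0.55"

```text
clock: 6.35
eef_pos: [559.1, -51.3, 122.3]
tool_rot: [3.142, -0.006, 1.808]
force: [-3.9, 10.3, 11.4]
width: 41.3
```

```bash
python3 - <<'E'
from h import *
st()
a=cam('top');b=cam('side');I=np.hstack([cv2.resize(d['img'][y0:y1,x0:x1,::-1],(390,390),interpolation=cv2.INTER_CUBIC) for d,(x0,y0,x1,y1) in((a,(270,140,330,200)),(b,(195,140,275,220)))]);cv2.imwrite('pics/c4.png',I)
E
```

```text
t 6.35 tcpV [-13.8  -1.5 122.3] rot [ 3.142 -0.006  1.808] F_vise [-10.9  -1.4  11.4] w 41.3 q [ 0.27  0.69 -0.35  1.87  0.35  0.65 -0.05]
```

View pics/c4.png

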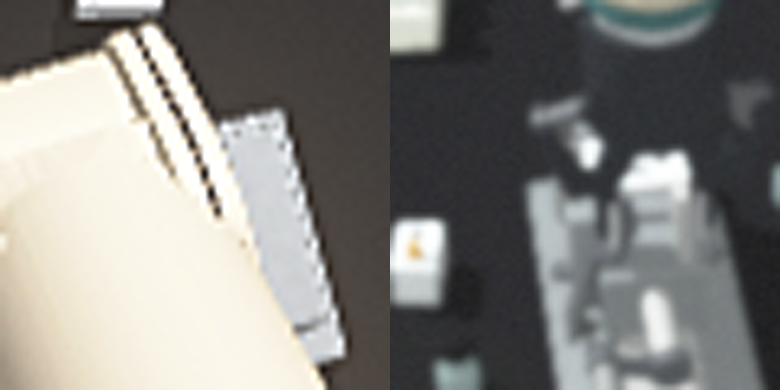

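Only 0.2 mm of motion for a 2 mm command, and the force is rising at the rubber's stiffness, so the block looks home. I'll lean slightly harder, hold, then let go.

Emit:
play_rows --pt "-0.1 0 0 0 0.55" --pt "-0.2 0 0 0 0.55" --pt "-0.2 0 0 0 0.55" --pt "-0.2 0 0 0 0.55"

```text
clock: 6.85
eef_pos: [559.1, -51.5, 122.2]
tool_rot: [-3.141, -0.008, 1.809]
force: [-5.4, 15.4, 13.3]
width: 41.3
```

```bash
python3 - <<'E'
from h import *
st()
# carriage travel from side picture: match hub/crank patch old (pics/side0 is x1.5) vs now
o=cv2.resize(cv2.imread('pics/side0.png'),(512,384),interpolation=cv2.INTER_AREA); b=cam('side'); n=b['img'][:,:,::-1].copy()
p0=proj(b,toW([-155,10,85],V))[0]
best=None
x,y=p0.astype(int); T=o[y-10:y+14,x-12:x+12]
M=cv2.matchTemplate(n[y-60:y+30,x-30:x+30],T,cv2.TM_CCOEFF_NORMED);_,m,_,l=cv2.minMaxLoc(M)
d=np.array(l)-[18,50]
print('flow',d,m,'pred per 50mm',proj(b,toW([-105,10,85],V))[0]-p0)
E
```

```text
t 6.85 tcpV [-13.6  -1.5 122.2] rot [-3.141 -0.008  1.809] F_vise [-16.2  -1.7  13.3] w 41.3 q [ 0.27  0.69 -0.35  1.87  0.35  0.65 -0.05]
flow [ -3 -15] 0.5559669733047485 pred per 50mm [ -2.70786539 -14.27394916]
```

```bash
python3 - <<'E'
from h import *
a=cam('top'); o=cv2.imread('pics/top0.png')
for y in(38,32,-36):
    xs=np.arange(-30,14,1.5); p=proj(a,toW(np.c_[xs,0*xs+y,0*xs+94],V))
    g=cv2.remap(cv2.cvtColor(o,cv2.COLOR_BGR2GRAY),((p[:,:1]+.5)*1.5-.5).astype(np.float32),((p[:,1:]+.5)*1.5-.5).astype(np.float32),cv2.INTER_LINEAR).ravel()
    print(y,[(float(x),int(v)) for x,v in zip(xs,g)])
E
```

```text
38 [(-30.0, 227), (-28.5, 251), (-27.0, 245), (-25.5, 241), (-24.0, 241), (-22.5, 242), (-21.0, 244), (-19.5, 251), (-18.0, 252), (-16.5, 240), (-15.0, 186), (-13.5, 100), (-12.0, 69), (-10.5, 129), (-9.0, 200), (-7.5, 245), (-6.0, 254), (-4.5, 250), (-3.0, 244), (-1.5, 239), (0.0, 236), (1.5, 237), (3.0, 238), (4.5, 238), (6.0, 237), (7.5, 237), (9.0, 237), (10.5, 237), (12.0, 237), (13.5, 237)]
32 [(-30.0, 218), (-28.5, 244), (-27.0, 249), (-25.5, 243), (-24.0, 241), (-22.5, 240), (-21.0, 242), (-19.5, 249), (-18.0, 253), (-16.5, 233), (-15.0, 175), (-13.5, 83), (-12.0, 43), (-10.5, 78), (-9.0, 167), (-7.5, 246), (-6.0, 255), (-4.5, 251), (-3.0, 244), (-1.5, 234), (0.0, 234), (1.5, 235), (3.0, 236), (4.5, 237), (6.0, 236), (7.5, 236), (9.0, 236), (10.5, 236), (12.0, 236), (13.5, 237)]
-36 [(-30.0, 207), (-28.5, 239), (-27.0, 248), (-25.5, 245), (-24.0, 239), (-22.5, 239), (-21.0, 239), (-19.5, 243), (-18.0, 249), (-16.5, 253), (-15.0, 200), (-13.5, 119), (-12.0, 50), (-10.5, 31), (-9.0, 134), (-7.5, 219), (-6.0, 255), (-4.5, 247), (-3.0, 216), (-1.5, 179), (0.0, 171), (1.5, 176), (3.0, 179), (4.5, 179), (6.0, 178), (7.5, 179), (9.0, 180), (10.5, 180), (12.0, 181), (13.5, 182)]
```

The initial plate front reads −3 mm (the dark line was the rubber). Adding 51.4 mm of travel gives 48.4 mm, and 48 is "home". Letting the lever go.

Emit:
play_rows --pt "0.1 0 0 0 0.45" --pt "0.2 0 0 0 0.35" --pt "0.3 0 0 0 0.2" --pt "0.4 0 0 0 0" --pt "0.4 0 0 0 0" --pt "0.4 0 0 0 0"

```text
clock: 7.55
eef_pos: [559.1, -55.6, 121.0]
tool_rot: [-3.14, 0.0, 1.805]
force: [0.3, -1.1, 0.2]
width: 85.5
```

```bash
python3 -c "
from h import *
st()"
```

```text
t 7.55 tcpV [ -9.6  -2.5 121. ] rot [-3.14   0.     1.805] F_vise [1.2 0.  0.2] w 85.5 q [ 0.27  0.69 -0.34  1.87  0.36  0.65 -0.05]
```

Emit:
play_rows --pt "0 0 -3 0 0" --pt "0 0 -6 0 0" --pt "2 0.6 -7 0 0" --pt "5 1.6 -7 0 0" --pt "8 2.6 -7 0 0" --pt "11 3.6 -7 0 0" --pt "13 4.2 -7 0 0" --pt "13 4.2 -7 0 0"

```text
clock: 8.35
eef_pos: [569.9, 85.4, 191.5]
tool_rot: [3.141, -0.002, 1.811]
force: [-0.2, 0.9, -0.9]
width: 85.3
```

```bash
python3 - <<'E'
from h import *
st(); go([-140,40,100])
a=cam('top');b=cam('side');I=np.hstack([cv2.resize(d['img'][y0:y1,x0:x1,::-1],(390,390),interpolation=cv2.INTER_CUBIC) for d,(x0,y0,x1,y1) in((a,(215,140,335,260)),(b,(195,140,295,240)))]);cv2.imwrite('pics/c5.png',I)
def q(n,P):
    P=toW(P,V); print(n,'top',((proj(a,P)-[215,140])*3.25).round().tolist(),'side',((proj(b,P)-[195,140])*3.9+[390,0]).round().tolist())
q('handle ends',[[-155,40,80],[-95,40,80]])
q('jaw front top',[[48,44,94],[48,-44,94]])
E
```

```text
t 8.35 tcpV [-144.3   40.8  191.5] rot [ 3.141e+00 -2.000e-03  1.811e+00] F_vise [-0.9 -0.  -0.9] w 85.3 q [ 0.05  0.61 -0.38  1.78  0.29  0.82 -0.23]
shift cm [-0.45 -0.09  9.15] turn deg 0.4
handle ends top [[18.0, 143.0], [84.0, 127.0]] side [[569.0, 371.0], [558.0, 304.0]]
jaw front top top [[240.0, 82.0], [265.0, 179.0]] side [[528.0, 149.0], [643.0, 136.0]]
```

View pics/c5.png

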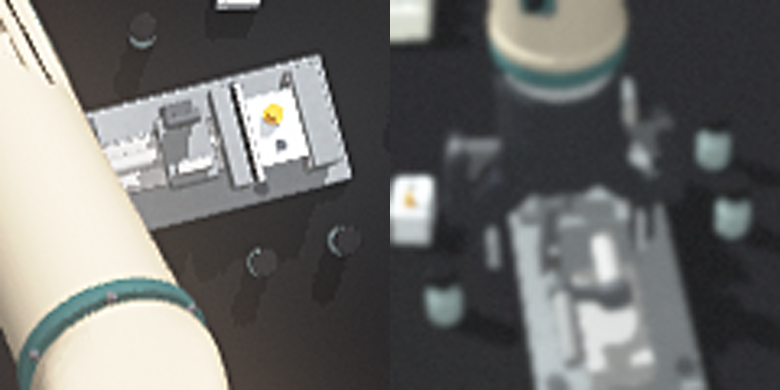

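Handle ends show at side (562,305)–(572,365), matching the prediction. The jaw, block and fixed jaw look closed and square in the top crop. Going down onto the handle.

Emit:
play_rows --pt "-0.4 -0.1 2 0 0.4" --pt "-0.4 -0.1 5 0 0.4" --pt "-0.4 -0.1 8 0 0.4" --pt "-0.4 -0.1 10 0 0.4" --pt "-0.4 -0.1 11 0 0.4" --pt "-0.4 -0.1 11.7 0 0.4" --pt "-0.4 -0.1 11.7 0 0.4"

```text
clock: 9.15
eef_pos: [570.2, 76.2, 74.0]
tool_rot: [-3.141, 0.0, 1.805]
force: [0.9, 0.7, 0.0]
width: 51.0
```

```bash
python3 -c "
from h import *
st(); go([-140,40,74])"
```

```text
t 9.15 tcpV [-135.3   38.9   74. ] rot [-3.141  0.     1.805] F_vise [-0.5  1.   0. ] w 51.0 q [ 0.01  0.77 -0.3   1.86  0.39  0.57 -0.3 ]
shift cm [0.47 0.11 0.  ] turn deg 0.0
```

Emit:
play_rows --pt "0.4 0.1 0 0 0.4" --pt "0.4 0.1 0 0 0.6" --pt "0.4 0.1 0 0 0.8" --pt "0.4 0.1 0 0 0.95" --pt "0.4 0.1 0 0 0.95" --pt "0.4 0.1 0 0 0.95"

```text
clock: 9.75
eef_pos: [569.6, 81.2, 74.5]
tool_rot: [-3.14, 0.0, 1.806]
force: [-4.0, 0.4, 4.2]
width: 13.1
```

```bash
python3 -c "
from h import *
st()"
```

```text
t 9.75 tcpV [-140.3   39.4   74.5] rot [-3.14   0.     1.806] F_vise [-1.3 -3.8  4.2] w 13.1 q [-0.    0.77 -0.3   1.85  0.38  0.57 -0.31]
```

The handle is gripped. I'll crank along the arc (radius 4 cm) and watch the tangential force.

Emit:
play_rows --pt "0 -0.02 -0.4 0 0.95" --pt "0 -0.08 -0.79 0 0.95" --pt "0 -0.18 -1.18 0 0.95" --pt "0 -0.32 -1.56 0 0.95" --pt "0 -0.32 -1.56 0 0.95"

```text
clock: 10.25
eef_pos: [563.3, 80.4, 88.6]
tool_rot: [-3.134, -0.001, 1.806]
force: [-7.4, 1.4, -9.7]
width: 13.0
```

```bash
cat >> h.py <<'E'
def ck(y0=-0.6,z0=-5.5):
    s=status.read_state(); p=toV(s['eef_pos'],V)[0]; y,z=p[1]-y0,p[2]-z0-80; th=np.arctan2(z,y)
    c,n=np.cos(V[2]),np.sin(V[2]); F=s['force']; fy=-F[0]*n+F[1]*c
    t=np.array([-np.sin(th),np.cos(th)]); r=np.array([np.cos(th),np.sin(th)])
    print('th',th.round(3),'R',np.hypot(y,z).round(1),'Ftan on handle',(-np.array([fy,F[2]])@t).round(2),'Frad',(-np.array([fy,F[2]])@r).round(2))
E
python3 -c "
from h import *
st();ck()"
```

```text
t 10.25 tcpV [-140.9   33.2   88.6] rot [-3.134e+00 -1.000e-03  1.806e+00] F_vise [-3.1 -6.9 -9.7] w 13.0 q [ 0.01  0.74 -0.31  1.86  0.37  0.6  -0.3 ]
th 0.397 R 36.6 Ftan on handle 6.27 Frad 10.1
```

The motion's direction suggests the crank started near 0.2 rad, with an effective centre at about (0.4, 65.7) for the TCP. I'll re-plan the arc on that basis.

Emit:
play_rows --pt "0 -0.56 -0.19 0 0.95" --pt "0 -0.83 -0.48 0 0.95" --pt "0 -0.83 -0.48 0 0.95"

```text
clock: 10.55
eef_pos: [557.8, 79.9, 94.7]
tool_rot: [-3.14, -0.002, 1.807]
force: [-4.2, 5.1, -10.5]
width: 13.0
```

```bash
python3 -c "
from h import *
st();ck(0.4,-14.3)"
```

```text
t 10.55 tcpV [-141.7   27.6   94.7] rot [-3.140e+00 -2.000e-03  1.807e+00] F_vise [ -6.   -2.9 -10.5] w 13.0 q [ 0.01  0.73 -0.31  1.88  0.37  0.59 -0.3 ]
th 0.816 R 39.8 Ftan on handle 5.06 Frad 9.66
```

Emit:
play_rows --pt "0 -0.3 -0.26 0 0.95" --pt "0 -0.63 -0.5 0 0.95" --pt "0 -0.63 -0.5 0 0.95"

```text
clock: 10.85
eef_pos: [551.5, 79.1, 99.5]
tool_rot: [-3.14, -0.003, 1.807]
force: [-3.7, 6.1, -12.1]
width: 13.7
```

```bash
python3 -c "
from h import *
st();ck(0.4,-14.3)"
```

```text
t 10.85 tcpV [-142.4   21.3   99.5] rot [-3.140e+00 -3.000e-03  1.807e+00] F_vise [ -6.8  -2.2 -12.1] w 13.7 q [ 0.01  0.71 -0.32  1.89  0.37  0.59 -0.3 ]
th 1.016 R 39.7 Ftan on handle 4.53 Frad 11.41
```

Emit:
play_rows --pt "0.15 -0.37 -0.12 0 0.95" --pt "0.3 -0.73 -0.27 0 0.95" --pt "0.3 -0.73 -0.27 0 0.95"

```text
clock: 11.15
eef_pos: [544.7, 78.7, 102.6]
tool_rot: [3.142, -0.0, 1.806]
force: [-2.4, 4.3, -12.2]
width: 13.5
```

```bash
python3 -c "
from h import *
st();ck(0.4,-14.3)"
```

```text
t 11.15 tcpV [-143.6   14.7  102.6] rot [ 3.142 -0.     1.806] F_vise [ -4.8  -1.3 -12.2] w 13.5 q [ 0.01  0.7  -0.31  1.91  0.37  0.58 -0.31]
th 1.2 R 39.5 Ftan on handle 3.22 Frad 11.84
```

Emit:
play_rows --pt "0.1 -0.37 -0.12 0 0.95" --pt "0.2 -0.76 -0.18 0 0.95" --pt "0.2 -0.76 -0.18 0 0.95"

```text
clock: 11.45
eef_pos: [537.5, 78.0, 104.5]
tool_rot: [3.141, 0.001, 1.806]
force: [1.4, 1.9, -12.9]
width: 13.7
```

```bash
python3 -c "
from h import *
st();ck(0.4,-14.3)"
```

```text
t 11.45 tcpV [-144.6    7.5  104.5] rot [3.141e+00 1.000e-03 1.806e+00] F_vise [ -1.5   1.9 -12.9] w 13.7 q [ 0.01  0.69 -0.31  1.93  0.37  0.57 -0.32]
th 1.39 R 39.5 Ftan on handle 4.15 Frad 12.36
```

Emit:
play_rows --pt "0.05 -0.39 -0.04 0 0.95" --pt "0.1 -0.78 -0.04 0 0.95" --pt "0.1 -0.78 -0.04 0 0.95"

```text
clock: 11.75
eef_pos: [530.2, 76.7, 105.0]
tool_rot: [3.14, 0.001, 1.805]
force: [4.5, -0.5, -13.1]
width: 13.5
```

```bash
python3 -c "
from h import *
st();ck(0.4,-14.3)"
```

```text
t 11.75 tcpV [-1.45e+02  1.00e-01  1.05e+02] rot [3.140e+00 1.000e-03 1.805e+00] F_vise [  1.6   4.3 -13.1] w 13.5 q [ 0.01  0.68 -0.31  1.95  0.37  0.56 -0.32]
th 1.58 R 39.3 Ftan on handle 4.14 Frad 13.13
```

Emit:
play_rows --pt "0.05 -0.39 0.01 0 0.95" --pt "0.1 -0.78 0.08 0 0.95" --pt "0.1 -0.78 0.08 0 0.95"

```text
clock: 12.05
eef_pos: [523.3, 76.3, 104.4]
tool_rot: [3.138, 0.001, 1.805]
force: [6.6, -0.0, -13.0]
width: 13.4
```

```bash
python3 -c "
from h import *
st();ck(0.4,-14.3)"
```

```text
t 12.05 tcpV [-146.2   -6.7  104.4] rot [3.138e+00 1.000e-03 1.805e+00] F_vise [  1.6   6.4 -13. ] w 13.4 q [ 0.01  0.68 -0.31  1.97  0.38  0.54 -0.33]
th 1.753 R 39.3 Ftan on handle 3.97 Frad 14.0
```

Emit:
play_rows --pt "-0.05 -0.37 0.17 0 0.95" --pt "-0.05 -0.37 0.17 0 0.95"

```text
clock: 12.25
eef_pos: [520.5, 75.7, 103.4]
tool_rot: [3.136, 0.0, 1.806]
force: [4.7, 0.3, -7.0]
width: 13.3
```

```bash
python3 -c "
from h import *
st();ck(0.4,-14.3)"
```

```text
t 12.25 tcpV [-146.3   -9.5  103.4] rot [3.136 0.    1.806] F_vise [ 0.8  4.7 -7. ] w 13.3 q [ 0.01  0.67 -0.31  1.98  0.38  0.53 -0.33]
th 1.829 R 39.0 Ftan on handle 2.72 Frad 7.95
```

Emit:
play_rows --pt "0 -0.36 0.16 0 0.95" --pt "0 -0.36 0.16 0 0.95"

```text
clock: 12.45
eef_pos: [517.4, 75.0, 102.2]
tool_rot: [3.135, 0.0, 1.806]
force: [4.7, 0.6, -2.8]
width: 13.4
```

```bash
python3 -c "
from h import *
st();ck(0.4,-14.3)"
```

```text
t 12.45 tcpV [-146.3  -12.7  102.2] rot [3.135 0.    1.806] F_vise [ 0.5  4.7 -2.8] w 13.4 q [ 0.    0.67 -0.3   1.99  0.38  0.52 -0.33]
th 1.916 R 38.8 Ftan on handle 3.48 Frad 4.21
```

Emit:
play_rows --pt "0 -0.32 0.14 0 0.95" --pt "0 -0.65 0.34 0 0.95" --pt "0 -0.65 0.34 0 0.95"

```text
clock: 12.75
eef_pos: [510.9, 74.0, 98.9]
tool_rot: [3.135, -0.0, 1.806]
force: [4.7, 1.8, 1.0]
width: 13.5
```

```bash
python3 -c "
from h import *
st();ck(0.4,-14.3)"
```

```text
t 12.75 tcpV [-146.9  -19.3   98.9] rot [ 3.135 -0.     1.806] F_vise [-0.7  5.   1. ] w 13.5 q [ 0.    0.67 -0.3   2.01  0.39  0.51 -0.34]
th 2.105 R 38.6 Ftan on handle 4.81 Frad 1.64
```

Emit:
play_rows --pt "0 -0.29 0.24 0 0.95" --pt "0 -0.29 0.24 0 0.95"

```text
clock: 12.95
eef_pos: [506.6, 73.4, 95.9]
tool_rot: [3.139, -0.0, 1.806]
force: [2.7, 2.7, 3.8]
width: 13.3
```

```bash
python3 -c "
from h import *
st();ck(0.4,-14.3)"
```

```text
t 12.95 tcpV [-147.3  -23.7   95.9] rot [ 3.139 -0.     1.806] F_vise [-2.   3.2  3.8] w 13.3 q [-0.    0.67 -0.29  2.02  0.39  0.5  -0.34]
th 2.244 R 38.6 Ftan on handle 4.86 Frad -0.95
```

Emit:
play_rows --pt "0 -0.28 0.27 0 0.95" --pt "0 -0.28 0.27 0 0.95"

```text
clock: 13.15
eef_pos: [502.7, 72.8, 92.5]
tool_rot: [3.141, -0.001, 1.807]
force: [1.1, 4.6, 3.7]
width: 12.7
```

```bash
python3 -c "
from h import *
st();ck(0.4,-14.3)"
```

```text
t 13.15 tcpV [-147.6  -27.6   92.5] rot [ 3.141e+00 -1.000e-03  1.807e+00] F_vise [-4.3  2.1  3.7] w 12.7 q [-0.    0.68 -0.29  2.03  0.39  0.48 -0.35]
th 2.377 R 38.7 Ftan on handle 4.13 Frad -1.05
```

Emit:
play_rows --pt "0.15 -0.24 0.3 0 0.95" --pt "0.3 -0.46 0.62 0 0.95" --pt "0.3 -0.46 0.62 0 0.95"

```text
clock: 13.45
eef_pos: [497.2, 72.4, 85.7]
tool_rot: [-3.14, 0.002, 1.805]
force: [1.8, -1.1, 2.2]
width: 13.6
```

```bash
python3 -c "
from h import *
st();ck(0.4,-14.3)"
```

```text
t 13.45 tcpV [-148.5  -33.    85.7] rot [-3.140e+00  2.000e-03  1.805e+00] F_vise [1.5 1.5 2.2] w 13.6 q [-0.02  0.68 -0.28  2.05  0.4   0.46 -0.36]
th 2.601 R 38.9 Ftan on handle 2.69 Frad 0.11
```

Emit:
play_rows --pt "0.1 -0.18 0.33 0 0.95" --pt "0.1 -0.18 0.33 0 0.95"

```text
clock: 13.65
eef_pos: [495.3, 72.2, 82.4]
tool_rot: [-3.14, 0.002, 1.804]
force: [2.8, -3.6, 2.6]
width: 13.2
```

```bash
python3 -c "
from h import *
st();ck(0.4,-14.3)"
```

```text
t 13.65 tcpV [-148.8  -34.9   82.4] rot [-3.140e+00  2.000e-03  1.804e+00] F_vise [4.1 1.9 2.6] w 13.2 q [-0.02  0.69 -0.27  2.06  0.4   0.45 -0.37]
th 2.7 R 39.0 Ftan on handle 3.18 Frad 0.56
```

Emit:
play_rows --pt "-0.2 -0.15 0.36 0 0.95" --pt "-0.2 -0.15 0.36 0 0.95"

```text
clock: 13.85
eef_pos: [493.7, 71.8, 78.7]
tool_rot: [-3.14, -0.0, 1.806]
force: [1.4, -0.4, 3.5]
width: 13.7
```

```bash
python3 -c "
from h import *
st();ck(0.4,-14.3)"
```

```text
t 13.85 tcpV [-148.7  -36.6   78.7] rot [-3.14  -0.     1.806] F_vise [0.8 1.3 3.5] w 13.7 q [-0.02  0.69 -0.27  2.06  0.41  0.44 -0.37]
th 2.803 R 39.2 Ftan on handle 3.74 Frad 0.01
```

Emit:
play_rows --pt "0 -0.11 0.37 0 0.95" --pt "0 -0.11 0.37 0 0.95"

```text
clock: 14.05
eef_pos: [492.4, 71.7, 75.0]
tool_rot: [-3.139, -0.0, 1.806]
force: [-1.2, 0.6, 4.3]
width: 13.4
```

```bash
python3 -c "
from h import *
st();ck(0.4,-14.3)"
```

```text
t 14.05 tcpV [-148.9  -37.8   75. ] rot [-3.139 -0.     1.806] F_vise [-0.8 -1.   4.3] w 13.4 q [-0.02  0.7  -0.26  2.07  0.41  0.43 -0.37]
th 2.903 R 39.3 Ftan on handle 3.95 Frad -1.99
```

Emit:
play_rows --pt "0 -0.05 0.19 0 0.95" --pt "0 -0.05 0.19 0 0.95"

```text
clock: 14.25
eef_pos: [492.0, 71.6, 73.2]
tool_rot: [-3.14, -0.0, 1.806]
force: [-1.1, 0.6, 5.0]
width: 13.2
```

```bash
python3 -c "
from h import *
st();ck(0.4,-14.3)"
```

```text
t 14.25 tcpV [-148.9  -38.2   73.2] rot [-3.14  -0.     1.806] F_vise [-0.8 -1.   5. ] w 13.2 q [-0.03  0.7  -0.26  2.07  0.41  0.42 -0.37]
th 2.949 R 39.4 Ftan on handle 4.77 Frad -1.9
```

Emit:
play_rows --pt "0 -0.03 0.19 0 0.95" --pt "0 -0.03 0.19 0 0.95"

```text
clock: 14.45
eef_pos: [491.6, 71.6, 71.4]
tool_rot: [-3.139, -0.0, 1.806]
force: [-0.8, 0.4, 5.2]
width: 13.2
```

```bash
python3 -c "
from h import *
st();ck(0.4,-14.3)"
```

```text
t 14.45 tcpV [-149.   -38.6   71.4] rot [-3.139 -0.     1.806] F_vise [-0.6 -0.7  5.2] w 13.2 q [-0.03  0.7  -0.26  2.07  0.41  0.42 -0.37]
th 2.998 R 39.5 Ftan on handle 5.02 Frad -1.4
```

Tangential force has been rising steadily since θ≈2.6 at about the rubber's stiffness, and the carriage has stopped backing off at x≈−149. Small steps from here.

Emit:
play_rows --pt "0 0 0.05 0 0.95" --pt "0 -0.01 0.1 0 0.95" --pt "0 -0.01 0.1 0 0.95"

```text
clock: 14.75
eef_pos: [491.4, 71.6, 70.5]
tool_rot: [-3.139, -0.0, 1.806]
force: [-1.6, 1.0, 7.1]
width: 13.5
```

```bash
python3 -c "
from h import *
st();ck(0.4,-14.3)"
```

```text
t 14.75 tcpV [-149.   -38.8   70.5] rot [-3.139 -0.     1.806] F_vise [-1.3 -1.3  7.1] w 13.5 q [-0.03  0.71 -0.25  2.07  0.42  0.42 -0.37]
th 3.021 R 39.5 Ftan on handle 6.86 Frad -2.12
```

Emit:
play_rows --pt "0 0 0.05 0 0.95" --pt "0 0 0.05 0 0.95"

```text
clock: 14.95
eef_pos: [491.3, 71.6, 70.0]
tool_rot: [-3.139, -0.0, 1.806]
force: [-1.0, -0.1, 7.5]
width: 12.9
```

```bash
python3 -c "
from h import *
st();ck(0.4,-14.3)"
```

```text
t 14.95 tcpV [-149.1  -38.9   70. ] rot [-3.139 -0.     1.806] F_vise [-0.1 -1.   7.5] w 12.9 q [-0.03  0.71 -0.25  2.07  0.42  0.41 -0.37]
th 3.033 R 39.5 Ftan on handle 7.36 Frad -1.79
```

Emit:
play_rows --pt "0 0 0.05 0 0.95" --pt "0 0 0.05 0 0.95"

```text
clock: 15.15
eef_pos: [491.3, 71.7, 69.5]
tool_rot: [-3.139, -0.0, 1.806]
force: [-2.2, 1.2, 7.1]
width: 12.9
```

```bash
python3 -c "
from h import *
st();ck(0.4,-14.3)"
```

```text
t 15.15 tcpV [-149.1  -38.9   69.5] rot [-3.139 -0.     1.806] F_vise [-1.7 -1.8  7.1] w 12.9 q [-0.03  0.71 -0.25  2.07  0.42  0.41 -0.38]
th 3.046 R 39.5 Ftan on handle 6.93 Frad -2.52
```

Tangential force is about 7 N against 2.7 N when turning free, which suggests roughly 40 N of clamping, and at least 20 N even with the worst stated free friction (5 N). I'll stop here, let go and check the force zero.

Emit:
play_rows --pt "0 0 0 0 0.95" --pt "0 0 0 0 0.7" --pt "0 0 0 0 0.5" --pt "0 0 0 0 0.4" --pt "0 0 0 0 0.4" --pt "0 0 0 0 0.4"

```text
clock: 15.75
eef_pos: [492.6, 71.2, 69.3]
tool_rot: [-3.141, 0.0, 1.806]
force: [-0.4, -0.6, 0.1]
width: 51.3
```

```bash
python3 -c "
from h import *
st();ck(0.4,-14.3)"
```

```text
t 15.75 tcpV [-148.4  -37.7   69.3] rot [-3.141  0.     1.806] F_vise [ 0.5 -0.6  0.1] w 51.3 q [-0.03  0.71 -0.25  2.07  0.42  0.41 -0.38]
th 3.048 R 38.3 Ftan on handle 0.05 Frad -0.58
```

Emit:
play_rows --pt "0 0 -3 0 0.4" --pt "0 0 -7 0 0.4" --pt "0 0 -11 0 0.4" --pt "3 0 -13 0 0.2" --pt "7 0 -13 0 0" --pt "10 0 -13 0 0" --pt "10 0 -13 0 0"

```text
clock: 16.45
eef_pos: [468.2, 173.7, 200.1]
tool_rot: [3.14, -0.003, 1.813]
force: [-0.2, 0.2, 0.1]
width: 85.4
```

```bash
python3 - <<'E'
from h import *
st()
a=cam('top');b=cam('side');I=np.hstack([cv2.resize(d['img'][y0:y1,x0:x1,::-1],(390,390),interpolation=cv2.INTER_CUBIC) for d,(x0,y0,x1,y1) in((a,(230,145,330,245)),(b,(200,145,290,235)))]);cv2.imwrite('pics/c6.png',I)
g=cv2.cvtColor(a['img'],cv2.COLOR_RGB2GRAY)
for y in(39,-37):
    xs=np.arange(30,56,1.5); p=proj(a,toW(np.c_[xs,0*xs+y,0*xs+94],V)).astype(np.float32)
    print(y,[(float(x),int(v)) for x,v in zip(xs,cv2.remap(g,p[:,:1].copy(),p[:,1:].copy(),cv2.INTER_LINEAR).ravel())])
E
```

```text
t 16.45 tcpV [-253.8  -37.8  200.1] rot [ 3.140e+00 -3.000e-03  1.813e+00] F_vise [-0.2 -0.2  0.1] w 85.4 q [-0.13  0.5  -0.4   1.97  0.28  0.72 -0.46]
39 [(30.0, 210), (31.5, 212), (33.0, 216), (34.5, 222), (36.0, 179), (37.5, 92), (39.0, 77), (40.5, 121), (42.0, 175), (43.5, 237), (45.0, 235), (46.5, 203), (48.0, 192), (49.5, 196), (51.0, 199), (52.5, 201), (54.0, 201), (55.5, 201)]
-37 [(30.0, 204), (31.5, 206), (33.0, 208), (34.5, 212), (36.0, 218), (37.5, 150), (39.0, 56), (40.5, 100), (42.0, 207), (43.5, 242), (45.0, 253), (46.5, 206), (48.0, 149), (49.5, 135), (51.0, 131), (52.5, 132), (54.0, 133), (55.5, 135)]
```

View pics/c6.png

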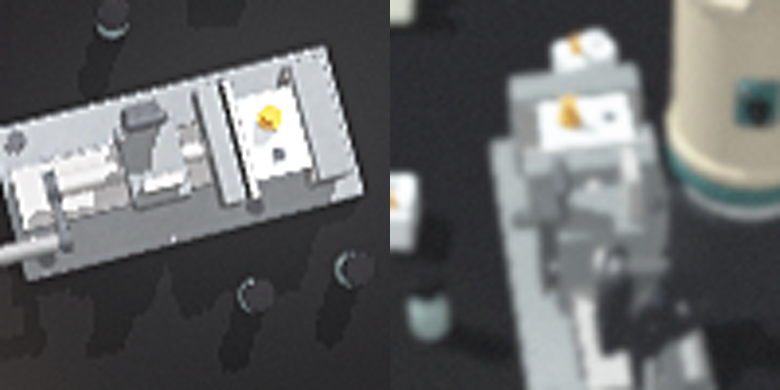

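Both crops show the jaw against the block and the block square against the fixed jaw (top (245–315, 80–185)). The handle is on the −y side, and the vials and decoys have not moved. Last check: bar position (lever released) and bystander shift against the first picture.

```bash
python3 - <<'E'
from h import *
a=cam('top'); o=cv2.cvtColor(cv2.imread('pics/top0.png'),cv2.COLOR_BGR2GRAY); n=cv2.resize(cv2.cvtColor(a['img'],cv2.COLOR_RGB2GRAY),None,fx=1.5,fy=1.5)
def prof(g,x):
    ys=np.arange(-30,50,1.); P=np.array([[[x+dx,y,136] for y in ys] for dx in(-6,-3,0,3,6)]).reshape(-1,3)
    p=(((proj(a,toW(P,V))+.5)*1.5-.5)).astype(np.float32)
    return cv2.remap(g,p[:,:1].copy(),p[:,1:].copy(),cv2.INTER_LINEAR).reshape(5,-1).mean(0)
p0=prof(o,-63)
# carriage shift between pictures, then bar profile
for dx in(40,42,44): print(dx,prof(n,-63+dx)[48:78].astype(int).tolist())
print('old',p0[48:78].astype(int).tolist())
d=cv2.absdiff(o,n); 
for k,(x,y) in dict(vialA=(388,224),vialB=(443,331),vialC=(481,321),wrench=(600,262),screwd=(235,215),beaker=(197,285),bottle=(635,341)).items(): print(k,round(float(d[y-20:y+20,x-20:x+20].mean()),1))
E
```

```text
40 [127, 119, 109, 100, 98, 102, 111, 124, 137, 145, 147, 146, 143, 140, 138, 139, 139, 138, 139, 142, 152, 168, 184, 197, 206, 209, 200, 174, 143, 110]
42 [130, 122, 109, 100, 97, 101, 111, 124, 136, 144, 147, 146, 142, 139, 137, 138, 138, 138, 138, 142, 153, 168, 183, 197, 206, 208, 196, 171, 142, 110]
44 [137, 127, 114, 103, 99, 101, 110, 123, 137, 145, 148, 146, 142, 139, 137, 137, 137, 139, 140, 144, 154, 168, 182, 196, 205, 208, 200, 179, 148, 115]
old [167, 151, 133, 121, 121, 132, 150, 169, 184, 192, 193, 187, 179, 175, 175, 175, 176, 175, 178, 188, 205, 223, 239, 247, 251, 251, 242, 217, 178, 135]
vialA 19.4
vialB 20.0
vialC 20.5
wrench 19.6
screwd 14.2
beaker 28.2
bottle 30.2
```

The bar profile lies exactly where it was at the start, so the lever is fully released with its tooth in. Handing in.

```bash
python3 -c "
from h import *
print(order.finish_job()); st()"
```

```text
the job is handed in; nothing more can be done
None
the job is handed in; nothing more can be done
```

The valve block is clamped in the vise and the job is handed in after about 16.5 s of the 64 s. No verdict was reported.

**What I did**
- I squeezed the lever (41.5 mm opening over bar and lug) and slid the carriage about 51 mm until the block was home. The jaw leaned on it at about 14 N: 16 N at the wrist less about 2 N of sliding friction.
- I let the lever go and led the crank round about 2.8 rad. The carriage backed off about 8.5 mm before the tooth held.
- I stopped when the force at the handle had risen from about 2.7 N to 7 N, then let go and backed away.

**Last checks**
- **Lever:** the bar lies where it did at the start, so the lever is fully released and the tooth is in the rack.
- **Block:** it looks square between the two jaws in the top and side pictures. I judged square and flat by eye only.
- **Gripper:** it touches nothing, and the wrist force reads zero.
- **Bystanders:** the vials still look in place. My picture comparison for the others was spoiled by an overall brightness change. The arm felt no unexpected contact.

**Less certain**
- **Clamp force:** it was not measured directly. The handle force suggests about 40 N, and at least 20 N with the worst stated free friction.
- **Crank start angle:** it seemed to be about 0.2 rad rather than 0, so I corrected the arc part-way round.
- **Vise position:** my first fit disagreed by 8 mm between the two cameras. I used the top camera, because its fixed jaw came out at x = 90 mm as specified.

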